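# Hold a dried soil bar home on the measuring board

## Task

The pale buff soil bar is due for its shrinkage reading. Lift it from the drying tray and lay it gently on the bed of the measuring board, then bring it lengthwise up to the end stop and flat along the back fence, and with your fingertips press it down onto the bed and against the fence at the same time with one firm but gentle diagonal push. Finish still pressing, so that it can be read; leave the other bars, the jar and the bottle as they are.

Things in the scene. Friction and masses are not known exactly. Their poses are not given: they have to be found in the camera images.
- pale_bar: pale buff dried soil bar, rigid and brittle, 140 x 25 x 25 mm, 0.12 to 0.20 kg, lying loose in the tray between or beside the two darker bars (any of the three places); origin at the centre of its underside, x along its length, z up. Friction between all parts about 0.5 to 0.7
- pale_bar_mid (a point): centre of the pale bar's volume (12.5 mm above its underside)
- red_bar: brick-red soil bar of the same size in the tray, to be left alone; origin and axes as for the pale bar
- brown_bar: dark brown soil bar of the same size in the tray, to be left alone; origin and axes as for the pale bar
- tray: bright steel drying tray standing fixed on the bench, 200 mm along its x, 250 mm along its y, walls 3 mm thick and 14 mm high, floor 3 mm thick; origin at the centre of its underside. The bars lie along its x, about 80 mm apart
- board: measuring board, fixed on the bench: a dark steel bed plate with an aluminium fence along its far side and an aluminium end stop at its left end; 120 mm along its x (x points from the open near side to the fence), 320 mm along its y (y points to the stop); origin at the centre of its underside, the bed's top 18 mm above it. It turns up to 0.25 rad and may stand on the left or the right of the tray
- bed: the board's dark steel bed plate, 120 x 320 x 12 mm, with a white scale strip near its front edge; same frame as the board (origin 18 mm under its top)
- fence: aluminium back fence, 10 mm thick, 320 mm long, 22 mm high above the bed (3 mm lower than a bar); origin at the centre of its underside, 50 mm in +x from the board's origin, on the bed's top; its face toward the near side lies 45 mm in +x of the board's origin
- stop: aluminium end stop, a block 65 mm along the board's x, 14 mm along y, 22 mm high above the bed, standing against the fence; origin at the centre of its underside; its working face looks to the board's -y and lies 140 mm in +y of the board's origin
- corner (a point): the inner corner where the bed's top, the fence's face and the stop's face meet; axes as the board's: x into the fence, y into the stop, z up. A bar fully home has its centre at (-12.5, -70, 12.5) mm from here
- cursor (a joint): red saddle with a thin aluminium jaw blade (reaching 70 mm out from the fence's face, over the bed) that slides along the fence at the end away from the stop, for the later reading, stiff (6 N); nothing needs doing with it. Value in m along the board's y: the blade's face towards the stop lies 88 mm from the board's origin in -y at 0, nearer the stop as the value grows (starts -0.045 to 0.01, so at least 218 mm of fence are free up to the stop)
- sample_jar: white capped sample jar standing on the bench, 58 mm across, 70 mm high; origin at the centre of its underside
- reagent: small amber bottle with a blue cap standing on the bench, 44 mm across, 85 mm high; origin at the centre of its underside
Things that resemble listed ones, but are neither listed nor needed, are in the scene too. What is shaped like the pale_bar but green or purple is not meant.

How it is judged:
By the outcome, as a careful person would: the job done as asked, in the order asked, and still so for the second after the job is handed in, while the arm keeps its last pose, push and grip.
It also fails if it takes over 51 s, if anything falls off the work surface, if the arm or the gripper's body presses on something with over 40 N, if the wrist force passes 120 N, or if a joint passes its speed limit or range.

## Robot

A 6-joint arm with a two-finger parallel gripper is mounted at the origin on the work surface. World frame = base frame: x ahead of the robot, y to its left, z up, the work surface at z = 0. Lengths are in mm, angles in rad, forces in N, time in s.
With the tool pointing down it reaches from about 350 to 950 mm from the base axis. Payload 17.4 kg.
Tool frame: the origin (TCP) lies midway between the tips of the shut fingers; the grasp point (between the pads) lies 19 mm behind it (env.tcp_to_grasp is the distance from the TCP to the grasp point, in mm); z points along the fingers, y is the direction in which the jaws open and shut (so a half turn about z gives the same grasp; the last joint's range is limited). The gripper opens to 93 mm and grips with 3 to 60 N. Pads are 15 mm wide; open, the fingers measure 128 mm over their backs; the gripper's body (75 mm by 188 mm) begins 65 mm behind the grasp point.
Start: joints at [-1.337, 0.116, 1.442, -0, 1.584, -0.038], TCP at [181.205, -650.228, 193.346] pointing down, gripper open.
Joint ranges: [-2.83, 2.83], [-0.83, 2.19], [0.07, 2.5], [-1.14, 4.28], [0.01, 3], [-2.97, 2.97]. Speed limits (rad/s): [1.89, 1.89, 2.22, 3.14, 3.14, 3.14].

## Interface

Orientations are given as a unit quaternion [w, x, y, z].
In Python, from cell import telemetry, read_camera, env gives the robot as it stands.
- The arm moves only by the tool move_arm, never from a script. Its argument "increments" is a list of rows, each a list of 6 numbers: the shift along the world's x, y, z in mm, then the turn, a rotation vector about the world's x, y, z in degrees. A call has 1 to 12 rows; each row shifts and turns the commanded pose from where the row before left it; what a row does not reach is not made up. A row lasts 1/8 s, in which the tool goes at most 62.5 mm and 10.7 degrees, less where a joint would pass 70% of its speed; a pose out of reach is approached as far as the arm can. A call with a gripper value outside its range is refused whole. "fingers" is the opening in per cent of the stroke, from 0 (shut) to 100 (fully open), set as the call begins (left out, the last holds). The fingers move at their own pace and stop on an object; the grip force is fixed at half the most. Time passes only in rows, so rows that do not move let the fingers close. It gives the time, the measured TCP pose, the force and the opening at its end, in the units of the state.
- telemetry.state(): the state, without advancing time (a new reading comes with each control period).
- read_camera(name): name is "side" or "top" or "wrist"; returns a dict with "frame" (420x560x3 uint8, red, green, blue), "camera_matrix" (3x3 intrinsics, pixels), "distortion" ([k1, k2, p1, p2, k3] as OpenCV has them; the pictures are not rectified), "R" (3x3) and "t" (3): a world point X has camera coordinates R X + t; the wrist camera has in their place "hand_eye" (4x4, takes a point from camera to tool coordinates, whose origin is the TCP and whose axes are the flange's). Camera axes: x right, y down, z forward; pixel columns grow to the right and rows downward; lengths in mm; the calibration is good to about 2 mm. A picture is of the moment at which its call begins: read the wrist's pose just before it. There is no depth.
- env.job_done(): hands the job in, once; it reports no verdict.
The state is a dict: "time_s": time; "joint_positions": joint angles; "qvel": joint speeds; "effort": joint torques, N m; "position": TCP position; "tcp_rot": TCP orientation; "wrist_force": force on the tool from outside, world axes, zero at the start; "torque": the same for the moment, N m; "grip_width": finger opening in mm.
Only numpy, scipy, OpenCV 4.12 (cv2) and the standard library are available. Lean on these libraries where they do the work, as an engineer would, in place of code of your own. Each camera call takes 0.05 s, during which the arm holds its last target. There are 200 camera calls.

## Working session

There is one attempt and no reset: what is moved stays moved. The work goes in short steps, Python scripts to look and compute and a tool call to move; the robot and the scene stay as the last step left them, time stands still between calls to the robot, and variables do not carry over. Pictures are saved under pics/ and viewed, about 8 in all and at most 12, crops included, and the job is handed in when it is done.

Besides the shell and the picture viewer there is one more tool, called after "Call:" as a command line: name --pt "numbers of a row" for each row, then --argument value for the rest. move_arm: Moves the arm, as the interface text tells. Its arguments: {"type":"object","properties":{"increments":{"type":"array"},"fingers":{"type":"number"}},"required":["increments"]}

```bash
ls; mkdir -p pics
python3 - <<'E'
from cell import telemetry, read_camera, env
import cv2,numpy as np,pickle
s=telemetry.state();print(s)
d={}
for n in("top","side"):
    c=read_camera(n);d[n]=c;cv2.imwrite(f"pics/{n}0.png",c["frame"][...,::-1])
    print(n,c["camera_matrix"],c["distortion"],c["R"],c["t"])
pickle.dump(d,open("c0.pkl","wb"))
E
```

```text
pics
{'time_s': 0.0, 'joint_positions': array([-1.33677093e+00,  1.16477051e-01,  1.44228832e+00, -2.78332342e-06,
        1.58399356e+00, -3.77878224e-02]), 'qvel': array([-4.75058728e-04,  2.42507614e-05,  5.76745090e-04, -7.10675009e-04,
       -1.12763519e-03,  7.26915806e-04]), 'effort': array([ 5.38212644e-04, -7.21271968e+01, -6.22597504e+01,  7.78984954e-02,
        2.38024397e-02, -5.19592834e-05]), 'position': array([ 181.16522751, -649.98245228,  192.59690817]), 'tcp_rot': array([-5.80195207e-04,  9.90778737e-01,  1.35488578e-01, -5.85097215e-05]), 'wrist_force': array([ 0.58326595, -0.133708  ,  0.54070995]), 'torque': array([ 0.05158772,  0.04831587, -0.00571545]), 'grip_width': 93.07358331393284}
top [[397.24745247   0.         284.21377155]
 [  0.         397.24745247 205.86551365]
 [  0.           0.           1.        ]] [-0.09400141  0.          0.          0.          0.        ] [[-0.01073784 -0.99993507  0.00381393]
 [-0.99367552  0.01024412 -0.11182141]
 [ 0.11177508 -0.00499053 -0.993721  ]] [  35.00681189  530.13193794 1067.21121061]
side [[475.56580484   0.         280.65989834]
 [  0.         475.56580484 204.9684827 ]
 [  0.           0.           1.        ]] [-0.07495774  0.          0.          0.          0.        ] [[-0.86474303 -0.50175547  0.0214695 ]
 [-0.35934841  0.58831764 -0.72439704]
 [ 0.35083929 -0.63413233 -0.68904861]] [ 470.94808936  217.32565733 1115.92927278]
```

View pics/top0.png

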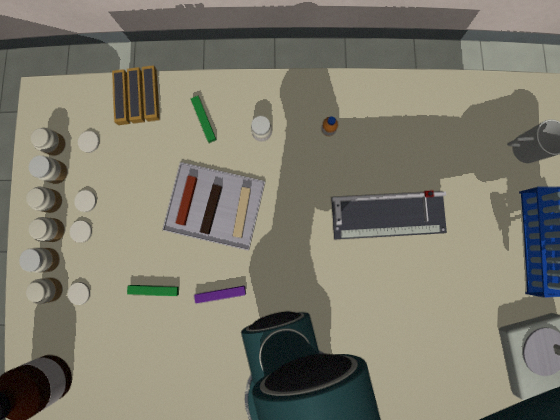

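View pics/side0.png

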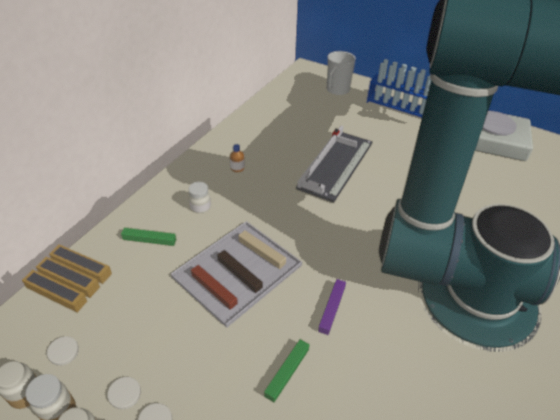

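Top picture: the pale bar is at (242,212). Other bar-shaped things are red (187,200), brown (211,208), green (203,118) and (153,290), and purple (220,294). By its colour and its place in the tray, (242,212) is the one I want. The board is at (388,215), with the stop at the left (337,210), the fence on the far side and the cursor at (428,200). Next I'll make rectified close crops.

```bash
cat > h.py <<'E'
import cv2,numpy as np
def ortho(c,x0,x1,y0,y1,z,s=2.0):
    """image rows: x falling from x1; cols: y falling from y1; s px per mm"""
    xs=x1-np.arange(int((x1-x0)*s))/s; ys=y1-np.arange(int((y1-y0)*s))/s
    X,Y=np.meshgrid(xs,ys,indexing='ij')
    P=np.stack([X,Y,np.full_like(X,z)],-1).reshape(-1,3).astype(np.float64)
    p,_=cv2.projectPoints(P,cv2.Rodrigues(np.array(c["R"]))[0],np.array(c["t"],float),c["camera_matrix"],np.array(c["distortion"]))
    m=p.reshape(*X.shape,2).astype(np.float32)
    return cv2.remap(c["frame"],m[...,0],m[...,1],cv2.INTER_CUBIC)
def wristcam(c,s):
    from scipy.spatial.transform import Rotation as Ro
    w,x,y,z=s["tcp_rot"];R=Ro.from_quat([x,y,z,w]).as_matrix()
    T=np.eye(4);T[:3,:3]=R;T[:3,3]=s["position"]
    M=np.linalg.inv(T@np.array(c["hand_eye"])); c=dict(c);c["R"]=M[:3,:3];c["t"]=M[:3,3];return c
def bar(c,z,box,s=2.0,pale=True):
    x0,x1,y0,y1=box;o=ortho(c,*box,z,s)
    hsv=cv2.cvtColor(o,cv2.COLOR_RGB2HSV)
    return o,hsv
E
python3 - <<'E'
import pickle,cv2,numpy as np
from h import *
d=pickle.load(open("c0.pkl","rb"));c=d["top"]
def px2w(c,uv,z):
    n=cv2.undistortPoints(np.array([[uv]],float),c["camera_matrix"],c["distortion"])[0,0]
    R=c["R"];o=-R.T@c["t"];r=R.T@np.array([n[0],n[1],1]);return o+r*(z-o[2])/r[2]
for n,uv,z in(("pale",(242,212),28),("board",(388,215),18)): print(n,px2w(c,uv,z))
p=px2w(c,(242,212),28);b=px2w(c,(388,215),18)
o1=ortho(c,p[0]-150,p[0]+100,p[1]-100,p[1]+230,28,1.2);print(p[0]+100,p[1]+230)
o2=ortho(c,b[0]-100,b[0]+100,b[1]-190,b[1]+190,18,2.0);print(b[0]+100,b[1]+190)
cv2.imwrite("pics/o1.png",o1[...,::-1]);cv2.imwrite("pics/o2.png",o2[...,::-1])
E
```

```text
pale [514.80817208 146.21029272  28.        ]
board [ 503.00296697 -261.42975076   18.        ]
614.8081720831982 376.2102927177598
603.002966965935 -71.42975076497413
```

View pics/o1.png

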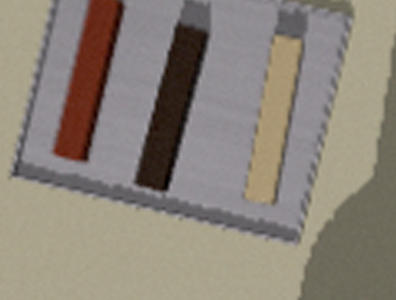

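View pics/o2.png

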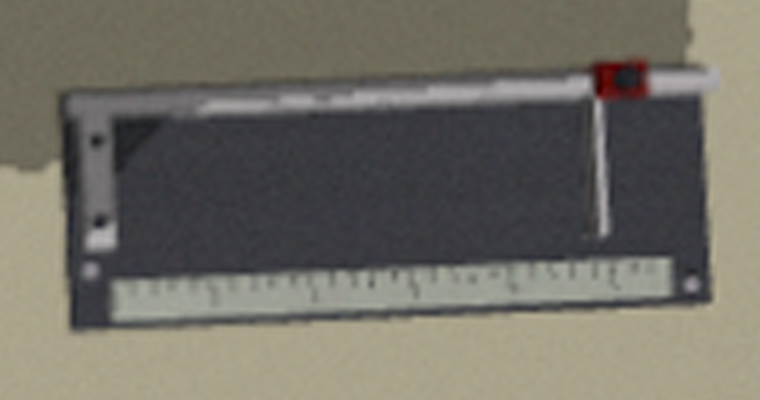

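The crop shows the pale buff bar in the rightmost place in the tray, from (288,38) to (258,200). That confirms the choice, with the wall about 30 mm to its right. The board crop has the bed's front corners at (72,330) and (712,303), and the inner corner at about (117,117). I'll go above the board for a wrist look.

Call:
move_arm --pt "30 40 10 0 0 0" --pt "44 43 10 0 0 0" --pt "44 43 10 0 0 0" --pt "44 43 10 0 0 0" --pt "44 43 10 0 0 0" --pt "44 43 10 0 0 0" --pt "44 43 0 0 0 0" --pt "40 43 0 0 0 0" --pt "0 43 0 0 0 0" --pt "0 0 0 0 0 0" --pt "0 0 0 0 0 0"

```text
time_s: 1.48
position: [515.1, -266.5, 253.2]
tcp_rot: [0.0, 0.991, 0.136, -0.0]
wrist_force: [-1.1, -0.6, -0.2]
grip_width: 92.7
```

Run:
```python
from cell import telemetry, read_camera
import cv2,pickle
from h import *
s=telemetry.state();c=read_camera("wrist");print(s["time_s"],s["position"],s["tcp_rot"],s["joint_positions"],c["hand_eye"])
c=wristcam(c,s);pickle.dump(c,open("w1.pkl","wb"))
o=ortho(c,390,580,-450,-90,18,2);cv2.imwrite("pics/w1o.png",o[...,::-1])
cv2.imwrite("pics/w1.png",c["frame"][...,::-1])
# pale bar from top cam
t=pickle.load(open("c0.pkl","rb"))["top"]
o=ortho(t,430,600,100,190,28,4);h=cv2.cvtColor(o,cv2.COLOR_RGB2HSV)
m=((h[...,0]>10)&(h[...,0]<30)&(h[...,1]>70)&(h[...,2]>110)).astype(np.uint8)
n,l,st,ce=cv2.connectedComponentsWithStats(m);i=1+np.argmax(st[1:,4])
(cx,cy),wh,a=cv2.minAreaRect(np.argwhere(l==i)[:,::-1].astype(np.float32));print(st[i],600-cy/4,190-cx/4,np.array(wh)/4,a)
```

```text
1.475 [ 515.12870327 -266.49074281  253.23522663] [ 6.43556643e-05  9.90762378e-01  1.35609359e-01 -9.26888383e-05] [-5.21273753e-01 -1.00268706e-01  1.56312156e+00 -2.16417349e-04
  1.67880791e+00  7.77442296e-01] [[ 2.36924991e-04 -9.53949173e-01 -2.99968196e-01  8.37014189e+01]
 [ 9.99998581e-01 -2.74227521e-04  1.66192210e-03  4.43551532e-01]
 [-1.66764875e-03 -2.99968164e-01  9.53947755e-01 -1.91070411e+02]
 [ 0.00000000e+00  0.00000000e+00  0.00000000e+00  1.00000000e+00]]
[   72    61   186   554 50456] 515.9090347290039 148.42071533203125 [ 24.49108124 138.07676697] 10.262706756591797
```

View pics/w1o.png

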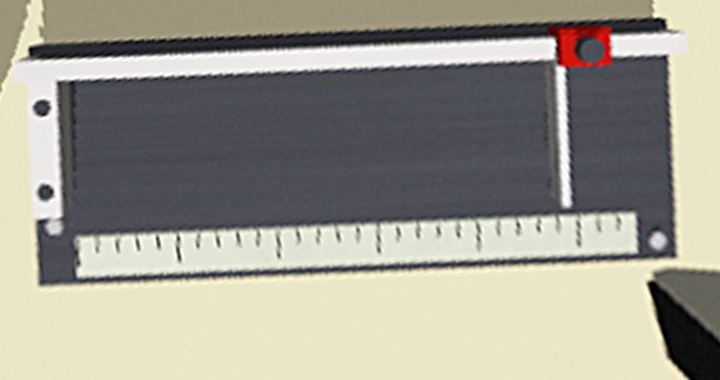

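Call:
move_arm --pt "0 50 0 0 0 -4.3" --pt "0 52 0 0 0 -4.3" --pt "0 52 0 0 0 -4.3" --pt "0 52 0 0 0 -4.3" --pt "0 52 0 0 0 -4.3" --pt "0 52 -10 0 0 -4.3" --pt "0 52 -10 0 0 0" --pt "0.8 52.9 -10 0 0 0" --pt "0 0 -20 0 0 0" --pt "0 0 0 0 0 0" --pt "0 0 0 0 0 0" --fingers 46

```text
time_s: 2.9
position: [516.4, 147.3, 203.9]
tcp_rot: [0.0, 0.996, -0.09, 0.0]
wrist_force: [-0.1, -0.4, 0.5]
grip_width: 42.5
```

Run:
```python
from cell import telemetry, read_camera
import cv2,pickle
from h import *
s=telemetry.state();c=read_camera("wrist");print(s["time_s"],s["position"],s["tcp_rot"],s["joint_positions"],s["grip_width"])
c=wristcam(c,s);pickle.dump(c,open("w2.pkl","wb"))
o=ortho(c,430,600,90,210,28,4);h=cv2.cvtColor(o,cv2.COLOR_RGB2HSV)
m=((h[...,0]>10)&(h[...,0]<30)&(h[...,1]>50)&(h[...,2]>110)).astype(np.uint8)
n,l,st,ce=cv2.connectedComponentsWithStats(m);i=1+np.argmax(st[1:,4])
(cx,cy),wh,a=cv2.minAreaRect(np.argwhere(l==i)[:,::-1].astype(np.float32));print(st[i],600-cy/4,210-cx/4,np.array(wh)/4,a)
cv2.imwrite("pics/w2o.png",o[...,::-1])
```

```text
2.9 [516.42755486 147.34578945 203.90185114] [ 2.29130657e-05  9.95934897e-01 -9.00757508e-02  1.98664270e-04] [ 2.30535136e-01 -1.89639302e-01  1.72199306e+00 -1.68874380e-04
  1.60887627e+00  1.98172102e+00] 42.4955195059088
[  152    53   193   564 55013] 516.3829956054688 147.95383071899414 [ 25.03548241 139.77755737] 10.341644287109375
```

View pics/w2o.png

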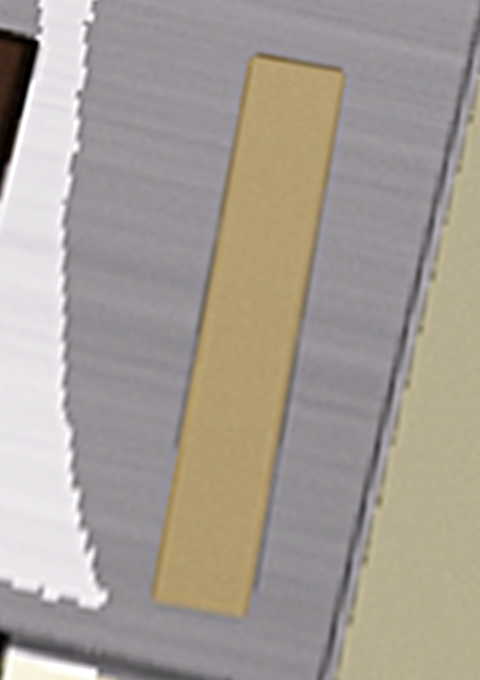

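The bar is at (516.4, 148.0), 25.0 x 139.8 mm, which agrees with the top camera to 1 mm. The wall is about 29 mm from its side, so I'll narrow the fingers to about 35 mm and go down.

Call:
move_arm --pt "0 0.6 -40 0 0 0" --pt "0 0 -50 0 0 0" --pt "0 0 -45 0 0 0" --pt "0 0 -25 0 0 0" --pt "0 0 -15 0 0 0" --pt "0 0 -10 0 0 0" --pt "0 0 -6 0 0 0" --pt "0 0 -4 0 0 0" --pt "0 0 0 0 0 0" --pt "0 0 0 0 0 0" --fingers 38

```text
time_s: 4.2
position: [516.2, 149.4, 8.8]
tcp_rot: [-0.0, 0.996, -0.089, 0.0]
wrist_force: [-0.0, -0.6, 0.8]
grip_width: 35.4
```

Call:
move_arm --pt "0 0 0 0 0 0" --pt "0 0 0 0 0 0" --pt "0 0 0 0 0 0" --pt "0 0 0 0 0 0" --fingers 15

```text
time_s: 4.7
position: [516.0, 149.3, 8.4]
tcp_rot: [0.0, 0.996, -0.089, 0.0]
wrist_force: [0.9, 0.2, -0.2]
grip_width: 14.0
```

Width 14 mm with a 25 mm bar: something's off, so I'll look before moving.

Run:
```python
from cell import telemetry, read_camera
import cv2,pickle
s=telemetry.state();print(s["grip_width"],s["position"])
a=read_camera("side")["frame"][180:360,140:380];b=read_camera("wrist")["frame"]
a=cv2.resize(a,(560,420),interpolation=cv2.INTER_CUBIC)
cv2.imwrite("pics/g1.png",cv2.resize(np.hstack([a,b]) if 0 else __import__("numpy").hstack([a,b]),(800,300))[...,::-1])
```

```text
13.986985883603973 [516.01843051 149.2667599    8.37721743]
```

View pics/g1.png

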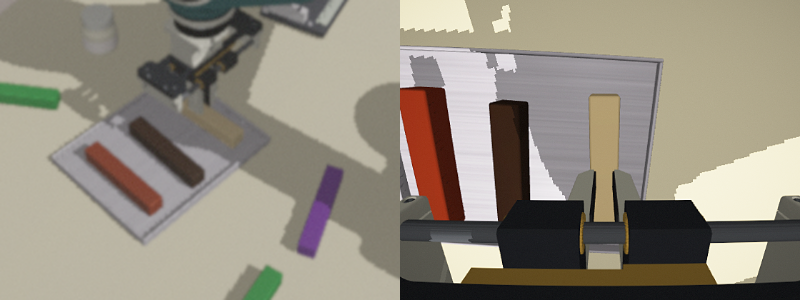

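Run:
```python
from cell import telemetry, read_camera
import cv2,pickle
import numpy as np
from h import *
c=read_camera("side");a=np.radians(-10.3)
d=np.array([np.cos(a),np.sin(a),0])*70;p=np.array([516.2,148.5,28])
P=np.array([[516,149.3,8.4],[516,149.3,28],[516,149.3,90],p+d,p-d])
q,_=cv2.projectPoints(P,cv2.Rodrigues(c["R"])[0],c["t"],c["camera_matrix"],c["distortion"]);q=q.reshape(-1,2);print(q.round(1))
x0,y0=170,190;im=cv2.resize(c["frame"][y0:y0+112,x0:x0+150],(750,560),interpolation=cv2.INTER_CUBIC)
for i,u in enumerate(q): cv2.circle(im,tuple(int(v) for v in (u-[x0,y0])*5),4,[(255,0,0),(255,0,255),(0,0,255),(0,255,0),(0,255,0)][i],-1)
cv2.imwrite("pics/g2.png",im[...,::-1])
```

```text
[[260.8 250.1]
 [260.7 244.9]
 [260.5 227.7]
 [240.5 231.1]
 [282.3 259. ]]
```

View pics/g2.png

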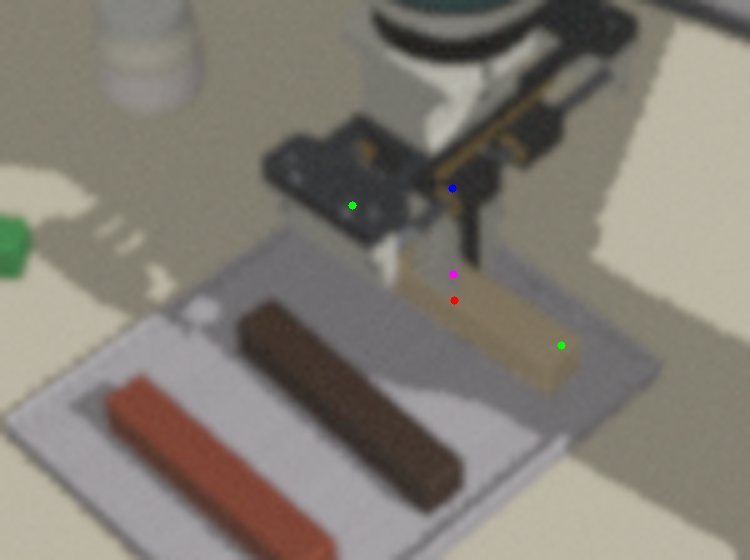

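Run:
```python
from cell import telemetry, read_camera
import cv2,pickle
import numpy as np
from h import *
s=telemetry.state();c0=read_camera("wrist");c=wristcam(c0,s);print(c["camera_matrix"][0,0],s["wrist_force"],s["joint_positions"])
q,_=cv2.projectPoints(np.array([[516.,149.3,8.4]]),cv2.Rodrigues(c["R"])[0],c["t"],c["camera_matrix"],c["distortion"]);print(q)
o=ortho(c,515,600,110,180,28,4);h=cv2.cvtColor(o,cv2.COLOR_RGB2HSV)
m=((h[...,0]>10)&(h[...,0]<30)&(h[...,1]>50)&(h[...,2]>60))
for r in range(40,340,20):
    k=np.flatnonzero(m[r]); print(600-r/4, (180-k.max()/4,180-k.min()/4,(k.max()-k.min())/4*np.cos(.18)) if len(k) else None)
im=c["frame"][100:380,130:430];cv2.imwrite("pics/g3.png",cv2.resize(im,None,fx=2,fy=2)[...,::-1])
```

```text
301.48742919052586 [-0.02871266  0.05639555 -0.49998956] [ 2.34115155e-01 -7.05387249e-02  1.93978790e+00  2.51683393e-07
  1.27241918e+00  1.98339162e+00]
[[[284.08026387 234.38280239]]]
590.0 None
585.0 (np.float64(131.75), np.float64(148.0), np.float64(15.987460007806973))
580.0 (np.float64(124.25), np.float64(149.0), np.float64(24.350131396506004))
575.0 (np.float64(125.25), np.float64(150.0), np.float64(24.350131396506004))
570.0 (np.float64(126.25), np.float64(150.75), np.float64(24.104170473308976))
565.0 (np.float64(127.0), np.float64(151.75), np.float64(24.350131396506004))
560.0 (np.float64(128.0), np.float64(152.75), np.float64(24.350131396506004))
555.0 (np.float64(129.0), np.float64(153.75), np.float64(24.350131396506004))
550.0 (np.float64(129.75), np.float64(154.5), np.float64(24.350131396506004))
545.0 (np.float64(130.75), np.float64(155.5), np.float64(24.350131396506004))
540.0 (np.float64(131.5), np.float64(156.25), np.float64(24.350131396506004))
535.0 (np.float64(132.5), np.float64(157.25), np.float64(24.350131396506004))
530.0 (np.float64(133.5), np.float64(158.25), np.float64(24.350131396506004))
525.0 (np.float64(134.25), np.float64(159.0), np.float64(24.350131396506004))
520.0 (np.float64(138.75), np.float64(155.0), np.float64(15.987460007806973))
```

View pics/g3.png

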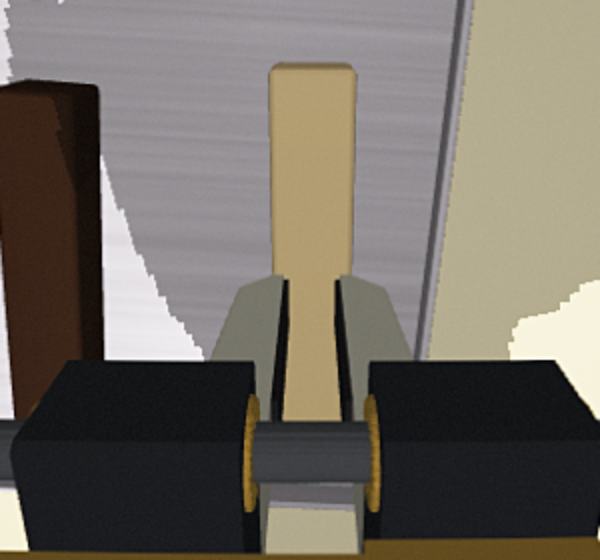

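The wrist crop shows the fingertips ending at (285,280), at about the height of the bar's top: they close above the bar, and the bar hasn't moved. So the real tips seem to sit about 20 mm short of the reported TCP. I'll open again and feel my way down.

Call:
move_arm --pt "0 -1 0 0 0 0" --pt "0 0 0 0 0 0" --pt "0 0 0 0 0 0" --pt "0 0 -1.5 0 0 0" --pt "0 0 -1.5 0 0 0" --pt "0 0 0 0 0 0" --fingers 38

```text
time_s: 5.65
position: [515.9, 148.3, 5.2]
tcp_rot: [0.0, 0.996, -0.089, -0.0]
wrist_force: [0.4, 0.0, 0.8]
grip_width: 35.2
```

```bash
python3 -c "
from cell import env;print(env.tcp_to_grasp,[a for a in dir(env) if a[0]!='_'])"
```

```text
18.8 ['PlanningError', 'job_done', 'tcp_to_grasp']
```

Call:
move_arm --pt "0 0 -1.5 0 0 0" --pt "0 0 -1.5 0 0 0" --pt "0 0 -1 0 0 0" --pt "0 0 0 0 0 0"

```text
time_s: 6.15
position: [516.0, 148.3, 1.3]
tcp_rot: [0.0, 0.996, -0.089, -0.0]
wrist_force: [-0.2, -0.1, 0.2]
grip_width: 35.0
```

The reported TCP is below the tray floor with no contact, so the tips are indeed higher than reported. Going on down.

Call:
move_arm --pt "0 0 -2 0 0 0" --pt "0 0 -2 0 0 0" --pt "0 0 -2 0 0 0" --pt "0 0 0 0 0 0"

```text
time_s: 6.65
position: [515.9, 148.2, -4.9]
tcp_rot: [0.0, 0.996, -0.089, -0.0]
wrist_force: [0.9, 0.1, -0.1]
grip_width: 35.6
```

Call:
move_arm --pt "0 0 -2 0 0 0" --pt "0 0 -2 0 0 0" --pt "0 0 0 0 0 0"

```text
time_s: 7.02
position: [515.9, 148.3, -8.9]
tcp_rot: [0.0, 0.996, -0.089, -0.0]
wrist_force: [0.2, -0.5, -0.7]
grip_width: 35.4
```

Call:
move_arm --pt "0 0 -1.5 0 0 0" --pt "0 0 -1.5 0 0 0" --pt "0 0 0 0 0 0"

```text
time_s: 7.4
position: [515.9, 148.3, -11.8]
tcp_rot: [0.0, 0.996, -0.089, -0.0]
wrist_force: [-0.2, 0.6, 0.1]
grip_width: 35.4
```

Call:
move_arm --pt "0 0 0 0 0 0" --pt "0 0 0 0 0 0" --pt "0 0 0 0 0 0" --pt "0 0 0 0 0 0" --fingers 20

```text
time_s: 7.9
position: [516.0, 148.3, -11.6]
tcp_rot: [-0.0, 0.996, -0.089, 0.0]
wrist_force: [1.8, 0.8, 1.0]
grip_width: 24.4
```

Gripped: width 24.4 mm. The tips sit about 20 mm short of the reported TCP, so I'll keep going by contact. Bar's underside = TCP z + 14.6. Lifting.

Call:
move_arm --pt "0 0 3 0 0 0" --pt "0 0 10 0 0 0" --pt "0 0 20 0 0 0" --pt "0 0 30 0 0 0" --pt "0 0 30 0 0 0" --pt "0 0 0 0 0 0"

```text
time_s: 8.65
position: [517.4, 148.6, 84.9]
tcp_rot: [-0.001, 0.996, -0.089, 0.002]
wrist_force: [0.7, 0.1, -2.1]
grip_width: 24.6
```

Call:
move_arm --pt "-1 -15 0 0 0 6" --pt "-1.6 -35 0 0 0 9.67" --pt "-1.6 -35 0 0 0 9.67" --pt "-1.6 -35 0 0 0 9.67" --pt "-1.6 -35 0 0 0 9.67" --pt "-1.6 -35 0 0 0 9.67" --pt "-1.6 -35 0 0 0 9.67" --pt "-1.6 -35 0 0 0 9.67" --pt "-1.6 -35 0 0 0 9.67" --pt "-1.6 -35 0 0 0 9.67" --pt "-1.7 -29.3 0 0 0 9.67" --pt "0 0 0 0 0 0"

```text
time_s: 10.15
position: [498.3, -212.3, 80.6]
tcp_rot: [-0.0, 0.692, 0.722, -0.0]
wrist_force: [0.1, 0.4, -1.9]
grip_width: 25.3
```

Call:
move_arm --pt "0 1 -25 0 0 0" --pt "0 0 -25 0 0 0" --pt "0 0 -14 0 0 0" --pt "0 0 -6 0 0 0" --pt "0 0 -3 0 0 0" --pt "0 0 0 0 0 0" --pt "0 0 0 0 0 0"

```text
time_s: 11.02
position: [499.2, -210.2, 8.9]
tcp_rot: [0.0, 0.692, 0.722, 0.0]
wrist_force: [0.2, 0.1, -2.3]
grip_width: 24.5
```

Call:
move_arm --pt "0 0 -1 0 0 0" --pt "0 0 -1 0 0 0" --pt "0 0 -0.7 0 0 0" --pt "0 0 0 0 0 0"

```text
time_s: 11.52
position: [498.8, -210.0, 5.5]
tcp_rot: [-0.0, 0.692, 0.722, -0.0]
wrist_force: [-0.0, 0.3, -1.6]
grip_width: 24.6
```

Call:
move_arm --pt "0 0 -0.7 0 0 0" --pt "0 0 -0.7 0 0 0" --pt "0 0 0 0 0 0"

```text
time_s: 11.9
position: [498.9, -210.0, 4.2]
tcp_rot: [-0.0, 0.692, 0.722, -0.0]
wrist_force: [-0.1, 0.3, -1.5]
grip_width: 24.9
```

Call:
move_arm --pt "0 0 -0.5 0 0 0" --pt "0 0 0 0 0 0"

```text
time_s: 12.15
position: [498.9, -210.0, 3.7]
tcp_rot: [-0.0, 0.692, 0.722, -0.0]
wrist_force: [0.5, -0.3, -0.8]
grip_width: 24.8
```

Call:
move_arm --pt "0 0 -0.4 0 0 0" --pt "0 0 0 0 0 0"

```text
time_s: 12.4
position: [498.9, -210.0, 3.4]
tcp_rot: [0.0, 0.692, 0.722, 0.0]
wrist_force: [-0.3, 1.1, -0.7]
grip_width: 24.6
```

Call:
move_arm --pt "0 0 -0.4 0 0 0" --pt "0 0 0 0 0 0"

```text
time_s: 12.65
position: [498.9, -210.0, 3.4]
tcp_rot: [0.0, 0.692, 0.722, 0.0]
wrist_force: [-2.6, 1.2, 5.0]
grip_width: 24.8
```

Light contact at 5 N, so the bar is down. Release, rise and measure.

Call:
move_arm --pt "0 0 0.4 0 0 0" --pt "0 0 0 0 0 0" --pt "0 0 0 0 0 0" --pt "0 0 8 0 0 0" --pt "0 0 20 0 0 0" --pt "0 0 50 0 0 0" --pt "0 -20 50 0 0 0" --pt "0 -40 40 0 0 0" --pt "0 -40 0 0 0 0" --pt "0 0 0 0 0 0" --pt "0 0 0 0 0 0" --fingers 46

```text
time_s: 14.02
position: [498.8, -309.7, 172.1]
tcp_rot: [0.0, 0.692, 0.722, 0.0]
wrist_force: [0.3, 0.2, -0.1]
grip_width: 42.9
```

```bash
cat > m.py <<'E'
from cell import telemetry, read_camera
import cv2,pickle,sys
from h import *
EX=np.array([.999,.043]);EY=np.array([-.043,.999]);K=np.array([543.2,-124.0])
def meas(tag,cam="wrist",z=43):
    s=telemetry.state();c=read_camera(cam)
    if cam=="wrist": c=wristcam(c,s)
    print(s["time_s"],s["position"],s["wrist_force"])
    o=ortho(c,430,580,-450,-80,z,2);h=cv2.cvtColor(o,cv2.COLOR_RGB2HSV)
    m=((h[...,0]>10)&(h[...,0]<30)&(h[...,1]>60)&(h[...,2]>90)).astype(np.uint8); m[:, :50]=0 if 0 else m[:,:50]
    n,l,st,ce=cv2.connectedComponentsWithStats(m)
    cand=[i for i in range(1,n) if 1500<st[i,4]<30000 and st[i,2]<330]
    for i in cand:
        (cx,cy),wh,a=cv2.minAreaRect(np.argwhere(l==i)[:,::-1].astype(np.float32))
        w=np.array([580-cy/2,-80-cx/2]);r=w-K;print("centre",w,"from corner",r@EX,r@EY,np.array(wh)/2,a)
    cv2.imwrite(f"pics/{tag}.png",o[...,::-1])
if __name__=="__main__": meas(sys.argv[1],*sys.argv[2:3])
E
python3 m.py m1; python3 m.py m1t top
```

```text
14.025 [ 498.81618997 -309.73521076  172.07389848] [ 0.32456643  0.21195751 -0.12338311]
centre [ 498.69508362 -211.98155212] from corner -48.24361820678716 -85.97985916748047 [ 25.06140137 139.39857483] 87.62503814697266
14.075 [ 498.89675905 -309.38575773  171.88082963] [-0.28050264 -0.00366543 -0.25103033]
centre [ 498.88925934 -209.63275146] from corner -47.9486382339478 -83.64175686492919 [ 27.20572853 141.2276001 ] 87.69918060302734
```

Both cameras agree: the bar lies parallel to the board, 48 mm off the fence line (-12.5 when home), with about 15 mm to the stop. Now push its end lengthwise with shut fingers.

Call:
move_arm --pt "4.2 0 -40 0 0 0" --pt "0 0 -50 0 0 0" --pt "0 0 -40 0 0 0" --pt "0 0 -20 0 0 0" --pt "0 0 -8 0 0 0" --pt "0 0 -4 0 0 0" --pt "0 0 0 0 0 0" --pt "0 0 0 0 0 0" --fingers 0

```text
time_s: 15.12
position: [503.5, -310.3, 10.3]
tcp_rot: [0.001, 0.692, 0.722, 0.0]
wrist_force: [0.4, -0.9, -0.2]
grip_width: 0.5
```

Call:
move_arm --pt "-0.4 8 0 0 0 0" --pt "-0.3 8 0 0 0 0" --pt "-0.2 4 0 0 0 0" --pt "-0.1 3 0 0 0 0" --pt "-0.1 3 0 0 0 0" --pt "-0.1 3 0 0 0 0" --pt "0 0 0 0 0 0"

```text
time_s: 16.0
position: [501.9, -280.8, 9.4]
tcp_rot: [-0.0, 0.692, 0.722, 0.0]
wrist_force: [-0.3, 0.4, -0.1]
grip_width: 0.6
```

```bash
python3 m.py m2; python3 m.py m2t top
```

```text
16.0 [ 501.90508367 -280.82306333    9.35582515] [-0.30596903  0.41664868 -0.07640723]
centre [ 505.24126434 -380.04705811] from corner -48.930800419616745 -254.1587854141235 [150.80282593  28.04577827] 87.53424835205078
centre [ 499.00734711 -210.90441895] from corner -47.88535025482182 -84.91723045196534 [ 24.71009827 121.33869934] 87.27368927001953
16.05 [ 501.86612639 -280.8688468     9.27636324] [-0.55212756  0.04724681 -0.71466122]
centre [ 498.37821198 -196.86366272] from corner -47.91010373382573 -70.86346217193604 [ 27.53211594 134.4473877 ] 87.43623352050781
```

Call:
move_arm --pt "-0.1 2 0 0 0 0" --pt "-0.1 1.5 0 0 0 0" --pt "0 0 0 0 0 0"

```text
time_s: 16.48
position: [501.7, -277.4, 9.3]
tcp_rot: [-0.0, 0.692, 0.722, 0.0]
wrist_force: [-0.2, -0.2, -1.2]
grip_width: 0.4
```

Call:
move_arm --pt "0 1 0 0 0 0" --pt "0 0 0 0 0 0"

```text
time_s: 16.73
position: [501.7, -276.5, 9.4]
tcp_rot: [-0.0, 0.692, 0.722, 0.0]
wrist_force: [0.5, 0.5, -0.1]
grip_width: 0.9
```

Call:
move_arm --pt "0 1 0 0 0 0" --pt "0 0 0 0 0 0"

```text
time_s: 16.98
position: [501.7, -275.5, 9.3]
tcp_rot: [-0.0, 0.692, 0.722, 0.0]
wrist_force: [0.9, -0.2, 0.0]
grip_width: 0.4
```

Call:
move_arm --pt "0 1 0 0 0 0" --pt "0 0 0 0 0 0"

```text
time_s: 17.23
position: [501.7, -274.5, 9.4]
tcp_rot: [-0.0, 0.692, 0.722, 0.0]
wrist_force: [0.5, -0.9, 0.2]
grip_width: 0.7
```

Call:
move_arm --pt "0 1 0 0 0 0" --pt "0 0 0 0 0 0"

```text
time_s: 17.48
position: [501.8, -274.0, 9.5]
tcp_rot: [0.0, 0.692, 0.722, -0.0]
wrist_force: [0.9, -4.2, -0.4]
grip_width: 0.5
```

Call:
move_arm --pt "0 0.7 0 0 0 0" --pt "0 0 0 0 0 0"

```text
time_s: 17.73
position: [501.9, -274.0, 9.8]
tcp_rot: [0.001, 0.692, 0.722, -0.001]
wrist_force: [1.5, -9.9, -0.7]
grip_width: 0.8
```

At the stop with about 10 N. Back off, rise, turn a quarter turn and go to the bar's near side.

Call:
move_arm --pt "0 -4 0 0 0 0" --pt "0 -4 0 0 0 0" --pt "0 0 25 0 0 0" --pt "-3 8 25 0 0 -10" --pt "-4 10 10 0 0 -10" --pt "-4 10 0 0 0 -10" --pt "-4 10 0 0 0 -10" --pt "-4 10 0 0 0 -10" --pt "-4 10 0 0 0 -10" --pt "-4 10 0 0 0 -10" --pt "-4 10 0 0 0 -10" --pt "-3 5 0 0 0 -9.9" --fingers 0

```text
time_s: 19.23
position: [467.5, -197.4, 69.3]
tcp_rot: [-0.0, 1.0, 0.02, -0.0]
wrist_force: [0.5, -0.4, -0.8]
grip_width: 0.5
```

Call:
move_arm --pt "0 0 0 0 0 0" --pt "0 0 0 0 0 0" --fingers 55

```text
time_s: 19.48
position: [467.8, -198.0, 69.4]
tcp_rot: [-0.0, 1.0, 0.024, 0.0]
wrist_force: [-0.9, -0.1, 0.5]
grip_width: 16.0
```

```bash
python3 m.py m3; python3 m.py m3t top
```

```text
19.475 [ 467.79364376 -197.99921841   69.37319319] [-0.86885746 -0.07871138  0.45753714]
centre [ 500.52241516 -195.98747253] from corner -45.73036857299809 -70.08034891357423 [ 28.62492943 138.47441101] 87.36756134033203
19.525 [ 467.78883545 -198.03128837   69.32387295] [ 0.53938818 -0.00444247  0.16866536]
```

Call:
move_arm --pt "0 0 -20 0 0 0" --pt "0 0 -20 0 0 0" --pt "0 0 -12 0 0 0" --pt "0 0 -6 0 0 0" --pt "0 0 -2 0 0 0" --pt "0 0 0 0 0 0"

```text
time_s: 20.32
position: [467.9, -197.9, 9.6]
tcp_rot: [0.0, 1.0, 0.022, 0.0]
wrist_force: [0.0, 0.0, -0.3]
grip_width: 51.2
```

Call:
move_arm --pt "4 0.2 0 0 0 0" --pt "4 0.2 0 0 0 0" --pt "3 0.1 0 0 0 0" --pt "4 0.2 0 0 0 0" --pt "5 0.2 0 0 0 0" --pt "5 0.2 0 0 0 0" --pt "5 0.2 0 0 0 0" --pt "4 0.2 0 0 0 0" --pt "3 0.1 0 0 0 0" --pt "2 0.1 0 0 0 0" --pt "1 0 0 0 0 0" --pt "0 0 0 0 0 0"

```text
time_s: 21.82
position: [507.8, -196.1, 9.3]
tcp_rot: [-0.0, 1.0, 0.022, 0.0]
wrist_force: [0.0, 0.3, 0.1]
grip_width: 51.0
```

```bash
python3 m.py m4; python3 m.py m4t top
```

```text
21.825 [ 507.82643079 -196.07711242    9.27339573] [0.00906829 0.30809407 0.12196593]
centre [ 531.94175339 -194.46855164] from corner -14.277136086273238 -69.91397847976684 [ 28.94738388 137.74414062] 87.39744567871094
21.875 [ 507.80396442 -196.09829742    9.31186753] [ 0.68691392 -0.98757925 -0.19353374]
```

Call:
move_arm --pt "2 0.1 0 0 0 0" --pt "1.5 0.1 0 0 0 0" --pt "0 0 0 0 0 0"

```text
time_s: 22.3
position: [511.4, -195.9, 9.3]
tcp_rot: [-0.0, 1.0, 0.022, 0.0]
wrist_force: [0.1, 0.1, -0.7]
grip_width: 51.0
```

Call:
move_arm --pt "1 0 0 0 0 0" --pt "0 0 0 0 0 0"

```text
time_s: 22.55
position: [511.7, -195.9, 9.3]
tcp_rot: [-0.0, 1.0, 0.022, -0.001]
wrist_force: [-6.1, 0.2, 3.8]
grip_width: 51.4
```

Call:
move_arm --pt "1 0 0 0 0 0" --pt "0 0 0 0 0 0"

```text
time_s: 22.8
position: [511.7, -195.9, 9.3]
tcp_rot: [-0.0, 1.0, 0.022, -0.002]
wrist_force: [-16.3, 2.1, 10.1]
grip_width: 51.2
```

Against the fence: the bar stopped at 511.7 with force rising to 16 N. Back off, rise, and tilt the tool 45° toward the fence for the diagonal push.

Call:
move_arm --pt "-3 0 0 0 0 0" --pt "-8 0 0 0 0 0" --pt "-6 0 0 0 0 0" --pt "0 0 25 0 0 0" --pt "0 0 30 0 0 0" --pt "0 0 15 0.39 -9 0" --pt "0 0 0 0.39 -9 0" --pt "0 0 0 0.39 -9 0" --pt "0 0 0 0.39 -9 0" --pt "0 0 0 0.39 -9 0" --pt "0 0 0 0 0 0" --pt "0 0 0 0 0 0"

```text
time_s: 24.3
position: [496.4, -196.4, 80.2]
tcp_rot: [-0.007, 0.924, 0.021, 0.382]
wrist_force: [-0.1, -0.9, 0.3]
grip_width: 50.8
```

```bash
python3 m.py m5; python3 m.py m5t top; python3 -c "
from cell import telemetry
from scipy.spatial.transform import Rotation as R
s=telemetry.state();w,x,y,z=s['tcp_rot'];print(R.from_quat([x,y,z,w]).as_matrix().round(3),s['joint_positions'].round(2))"
```

```text
24.3 [ 496.37278858 -196.42365782   80.24201992] [-0.08933276 -0.91994329  0.2968439 ]
centre [ 527.80875015 -194.65034485] from corner -18.413823426055956 -69.91787076034547 [ 33.20861053 138.63232422] 87.49837493896484
24.35 [ 496.73841385 -196.24965559   80.4615332 ] [0.66014825 0.21802044 0.02203115]
centre [ 532.9032135  -193.29821777] from corner -13.266313076782273 -68.78615773620605 [ 24.32815552 138.54205322] 87.48312377929688
[[ 0.707  0.045  0.706]
 [ 0.033 -0.999  0.031]
 [ 0.707  0.002 -0.707]] [-0.74 -0.59  2.37  0.7   0.88  0.46]
```

View pics/m5.png

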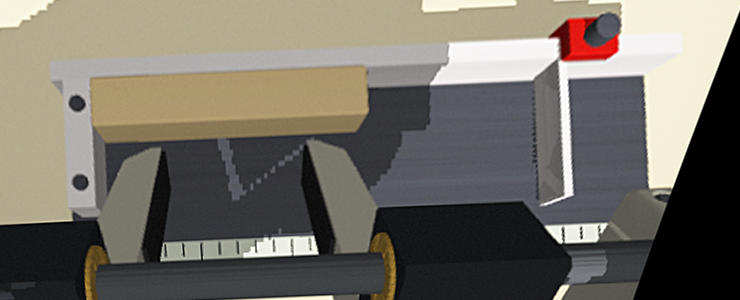

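The picture shows the bar flush with the stop (left end at (92,100)) and along the fence, with the fingertips at (150,150) and (318,140), evenly about its middle. Now approach along the 45° line.

Call:
move_arm --pt "8 0.4 -11 0 0 0" --pt "7 0.4 -12 0 0 0" --pt "4.6 0.2 -10 0 0 0" --pt "2 0.1 -2 0 0 0" --pt "3 0.1 -3 0 0 0" --pt "2 0.1 -2 0 0 0" --pt "0 0 0 0 0 0"

```text
time_s: 25.28
position: [522.9, -194.7, 39.4]
tcp_rot: [-0.008, 0.923, 0.021, 0.383]
wrist_force: [0.4, -0.2, 0.6]
grip_width: 51.0
```

Call:
move_arm --pt "1.5 0.1 -1.5 0 0 0" --pt "1.5 0.1 -1.5 0 0 0" --pt "0 0 0 0 0 0"

```text
time_s: 25.65
position: [525.8, -194.4, 36.2]
tcp_rot: [-0.008, 0.924, 0.021, 0.383]
wrist_force: [0.2, 0.3, 0.0]
grip_width: 51.2
```

Call:
move_arm --pt "1 0 -1 0 0 0" --pt "1 0.1 -1 0 0 0" --pt "0.7 0 -0.7 0 0 0" --pt "0 0 0 0 0 0"

```text
time_s: 26.15
position: [528.5, -194.3, 33.6]
tcp_rot: [-0.008, 0.924, 0.021, 0.383]
wrist_force: [-0.2, -0.1, 0.2]
grip_width: 51.0
```

Call:
move_arm --pt "0.8 0 -0.8 0 0 0" --pt "0.7 0 -0.7 0 0 0" --pt "0 0 0 0 0 0"

```text
time_s: 26.52
position: [530.0, -194.3, 32.0]
tcp_rot: [-0.008, 0.924, 0.021, 0.383]
wrist_force: [-0.1, -0.0, -0.7]
grip_width: 51.4
```

Call:
move_arm --pt "0.7 0 -0.7 0 0 0" --pt "0 0 0 0 0 0"

```text
time_s: 26.78
position: [530.7, -194.3, 31.4]
tcp_rot: [-0.008, 0.924, 0.021, 0.383]
wrist_force: [0.1, 1.2, -0.2]
grip_width: 51.3
```

Call:
move_arm --pt "0.7 0 -0.7 0 0 0" --pt "0 0 0 0 0 0"

```text
time_s: 27.02
position: [531.4, -194.3, 30.7]
tcp_rot: [-0.008, 0.924, 0.021, 0.383]
wrist_force: [-0.4, 0.5, -0.4]
grip_width: 51.1
```

Call:
move_arm --pt "0.7 0 -0.7 0 0 0" --pt "0 0 0 0 0 0"

```text
time_s: 27.28
position: [532.1, -194.3, 30.0]
tcp_rot: [-0.008, 0.924, 0.021, 0.383]
wrist_force: [-0.6, -0.1, 0.2]
grip_width: 51.3
```

Call:
move_arm --pt "0.7 0 -0.7 0 0 0" --pt "0 0 0 0 0 0"

```text
time_s: 27.52
position: [532.8, -194.3, 29.3]
tcp_rot: [-0.008, 0.924, 0.021, 0.383]
wrist_force: [0.3, -0.4, -0.9]
grip_width: 51.2
```

Call:
move_arm --pt "0.7 0 -0.7 0 0 0" --pt "0 0 0 0 0 0"

```text
time_s: 27.78
position: [533.5, -194.3, 28.6]
tcp_rot: [-0.008, 0.924, 0.021, 0.383]
wrist_force: [-0.3, -0.5, -0.0]
grip_width: 50.9
```

Call:
move_arm --pt "0.7 0 -0.7 0 0 0" --pt "0 0 0 0 0 0"

```text
time_s: 28.02
position: [534.2, -194.3, 27.8]
tcp_rot: [-0.008, 0.924, 0.021, 0.383]
wrist_force: [-0.4, 0.4, -0.8]
grip_width: 51.3
```

Call:
move_arm --pt "0.7 0 -0.7 0 0 0" --pt "0 0 0 0 0 0"

```text
time_s: 28.28
position: [534.9, -194.3, 27.2]
tcp_rot: [-0.008, 0.924, 0.021, 0.383]
wrist_force: [-0.8, -0.3, 0.7]
grip_width: 51.3
```

Call:
move_arm --pt "0.7 0 -0.7 0 0 0" --pt "0 0 0 0 0 0"

```text
time_s: 28.52
position: [535.6, -194.3, 26.5]
tcp_rot: [-0.008, 0.924, 0.021, 0.383]
wrist_force: [0.6, 0.1, 0.5]
grip_width: 51.4
```

Call:
move_arm --pt "0.7 0 -0.7 0 0 0" --pt "0 0 0 0 0 0"

```text
time_s: 28.78
position: [536.3, -194.3, 25.8]
tcp_rot: [-0.008, 0.924, 0.021, 0.383]
wrist_force: [-0.0, 0.4, -0.3]
grip_width: 51.2
```

Call:
move_arm --pt "0.7 0 -0.7 0 0 0" --pt "0 0 0 0 0 0"

```text
time_s: 29.02
position: [537.0, -194.3, 25.1]
tcp_rot: [-0.008, 0.924, 0.021, 0.383]
wrist_force: [-0.2, 0.5, -0.9]
grip_width: 51.3
```

Run:
```python
from cell import telemetry, read_camera
from h import *
s=telemetry.state();c=wristcam(read_camera("wrist"),s)
def pr(P): return cv2.projectPoints(np.array(P,float),cv2.Rodrigues(c["R"])[0],c["t"],c["camera_matrix"],c["distortion"])[0].reshape(-1,2)
w,x,y,z=s["tcp_rot"];from scipy.spatial.transform import Rotation as Ro
R=Ro.from_quat([x,y,z,w]).as_matrix();T=s["position"]
print("axis pts d=0,10,20,30 at jaw +-25.6",[pr([T-R[:,2]*d+R[:,1]*g for g in(-25.6,25.6)]).round(0).tolist() for d in(0,10,20,30)])
im=c["frame"][100:400,100:500];cv2.imwrite("pics/p1.png",cv2.resize(im,None,fx=1.9,fy=1.9)[...,::-1])
```

```text
axis pts d=0,10,20,30 at jaw +-25.6 [[[247.0, 234.0], [321.0, 234.0]], [[245.0, 240.0], [323.0, 240.0]], [[243.0, 247.0], [325.0, 247.0]], [[241.0, 254.0], [327.0, 254.0]]]
```

View pics/p1.png

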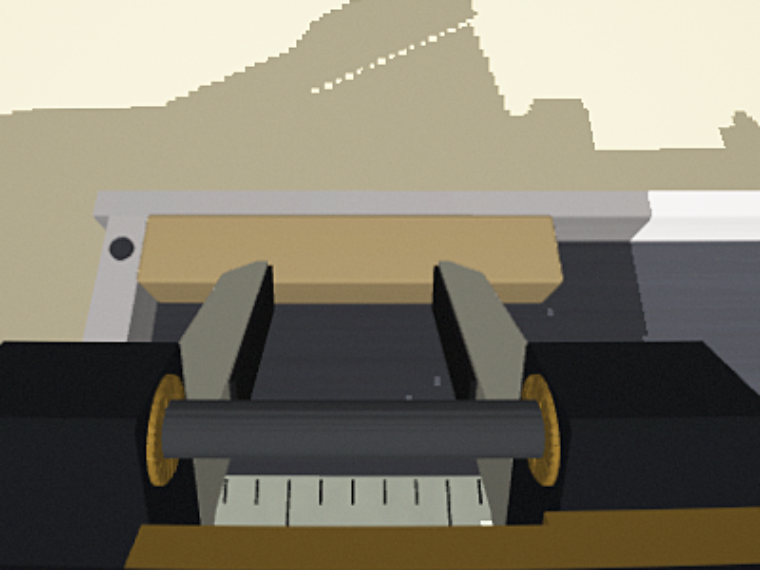

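In the picture the fingertips (270,263) and (433,263) still float just short of the bar's upper front edge (row 283). The pixel gap puts the tips about 28 mm behind the reported TCP, leaving 3–4 mm to go, nearly on line. The bar is still flush with the fence and stop.

Call:
move_arm --pt "1.2 0 0 0 0 0" --pt "0.7 0 -0.7 0 0 0" --pt "0 0 0 0 0 0"

```text
time_s: 29.45
position: [539.0, -194.4, 24.6]
tcp_rot: [-0.008, 0.923, 0.021, 0.383]
wrist_force: [-7.1, -0.4, 5.6]
grip_width: 51.0
```

Call:
move_arm --pt "0.7 0 -0.7 0 0 0" --pt "0 0 0 0 0 0"

```text
time_s: 29.7
position: [539.5, -194.4, 24.3]
tcp_rot: [-0.008, 0.923, 0.021, 0.383]
wrist_force: [-26.4, 2.8, 17.9]
grip_width: 51.0
```

Call:
move_arm --pt "0.7 0 -0.7 0 0 0" --pt "0 0 0 0 0 0"

```text
time_s: 29.95
position: [540.0, -194.4, 24.0]
tcp_rot: [-0.008, 0.923, 0.021, 0.383]
wrist_force: [-52.2, 6.0, 34.5]
grip_width: 51.3
```

The third step came out too strong (about 62 N on the tool): I'd batched it ahead of the reading. Easing back to a gentle force.

Call:
move_arm --pt "-1.2 0 1.2 0 0 0" --pt "0 0 0 0 0 0"

```text
time_s: 30.2
position: [539.1, -194.4, 24.6]
tcp_rot: [-0.008, 0.923, 0.021, 0.383]
wrist_force: [-10.7, 1.1, 7.4]
grip_width: 51.3
```

Call:
move_arm --pt "0.05 0 -0.2 0 0 0" --pt "0 0 0 0 0 0" --pt "0 0 0 0 0 0"

```text
time_s: 30.58
position: [539.2, -194.4, 24.5]
tcp_rot: [-0.008, 0.923, 0.021, 0.383]
wrist_force: [-14.7, 2.2, 10.5]
grip_width: 51.4
```

```bash
python3 m.py f1; python3 m.py f1t top
python3 - <<'E'
import cv2,numpy as np
from cell import read_camera,telemetry
a=cv2.imread("pics/f1.png")[:260,:420]
s=read_camera("side")["frame"][110:220,270:400][...,::-1]
s=cv2.resize(s,None,fx=2.9,fy=2.9,interpolation=cv2.INTER_CUBIC)[:260]
h=min(len(a),len(s));cv2.imwrite("pics/fin.png",np.hstack([a[:h],s[:h]]));print(telemetry.state()["wrist_force"])
E
```

```text
30.575 [ 539.21668568 -194.40140444   24.5138068 ] [-14.70673469   2.21754227  10.5269702 ]
centre [ 529.14801025 -194.59459686] from corner -17.0735054214478 -69.91976670684815 [ 30.69643402 138.28755188] 87.42343139648438
30.625 [ 539.203841   -194.40592146   24.49021752] [-14.06835748   2.3154259   11.34928939]
centre [ 532.9381485  -193.35832214] from corner -13.233997502136276 -68.84770420684814 [ 24.26493454 138.46331787] 87.45519256591797
[-14.65265787   2.56505901  11.59461814]
```

View pics/fin.png

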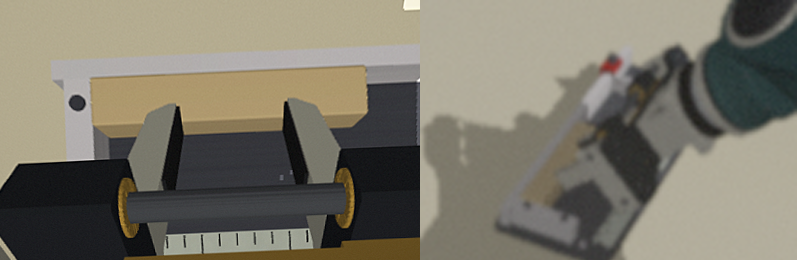

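The picture shows the bar against the stop (91,90) and flush along the fence, with the fingertips at (178,105) and (287,100) on its upper front edge. The force is steady at about 18 N, diagonal. Handing in.

```bash
python3 -c "
from cell import env,telemetry;print(env.job_done());s=telemetry.state();print(s['time_s'],s['wrist_force'])"
```

```text
the job is handed in; nothing more can be done
None
the job is handed in; nothing more can be done
```

I laid the pale buff bar on the bed and pushed it to the end stop, then to the fence. I handed in at about 31 s, still pressing it with two fingertips on its upper front edge.

**Last checks:**
- **Position:** the top camera put the bar's centre at (-13.2, -68.8) mm from the corner, against (-12.5, -70) when fully home. The wrist camera agreed lengthwise (-69.9). Across, it read -17.1, because it also counted the bar's front face. The final picture shows the bar flush with both.
- **Push:** it held steady at about 15 N into the fence and 11 N down.
- **Other objects:** I did not move the other bars, the jar or the bottle on purpose, but I did not check them again at the end.

**What went wrong or disagreed:**
- **Missed first grip:** the fingertips are about 28 mm shorter than the reported TCP, so the first grip closed above the bar without touching it. I worked by touch and camera after that.
- **Too strong a press:** one step of the final push briefly reached about 62 N at the fingertips before I eased it back. That stayed under the 120 N wrist limit, but was more than "gentle".

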